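# Lock the lace pricking board in its jig

### The job

Push the plywood pricking board along its jig until its far edge is fully home against the dark steel end stop. Then push the clamp's red handle outward and down, past its dead point, until it snaps over into lock with the rubber pad pressing on the board. Only push with the fingers: do not lift the board, leave the other things alone, and finish clear of everything.

Things in the scene. Friction and masses are not known exactly. Their poses are not given: they have to be found in the camera images.
- jig: Wooden bed, 225 x 200 x 18 mm. Origin on the table under the channel; x along the channel to the end stop, y to the clamp, z up. In mm: bed x -130 to 95, y -65 to 135, top z 18. Guides at y -57 to -47 and 47 to 57, x -130 to 75, tops z 25. Dark end stop: face x 75, 14 thick, 114 wide, top z 34. Clamp arm at x 45, pivot y 66, z 44; it starts raised 60 degrees over the channel, top z 110.
- board: Loose plywood pricking board 120 x 90 x 12 mm (about 0.16 kg) with a yellow card and dotted pattern on top, lying flat in the channel with 2 mm play at each side. Origin at the centre of its underside (18 mm above the table), its x along the jig's x. It starts 20 to 50 mm short of the stop; fully home its origin is at jig x 15.
- board_edge (a point): Middle of the board's far edge (60 mm from its origin along its x, on the underside). It touches the stop at jig x 75.
- stop (a point): Middle of the end stop's face that the board must meet (jig x 75, y 0, z 24 mm).
- clamp_handle (a joint): Angle of the red clamp handle (rad): 0 straight up (open), growing as it swings outward, to the jig's +y, and down; 1.40 is its end, locked, nearly level. Starts at 0. Dead point at about 1.2: before it springs push it back to open (up to about 7 N at the grip), past it the handle snaps on to 1.40 by itself and stays. The clamp arm comes down with it.
- handle_pivot (a point): Handle's hinge axis (along the jig's x) at jig x 45, y 109, z 66 mm. From it the handle is a straight bar 132 mm long; the red grip is round, 22 mm thick, from 39 to 132 mm from the axis.
- handle_tip (a point): Outer end of the red handle, on its centre line, 132 mm from the pivot.
- clamp_pad: Black rubber pad, 20 mm across and 8 thick, sprung under the clamp arm's end; origin at its lower face. Locked, it presses the board down with about 8 N at jig x 45, y 0.
- bundle_a: Bystander: tied bundle of wooden lace bobbins, 100 x 54 x 31 mm, on the table beside the bed's clamp side, near its open end. Origin under its middle.
- bundle_b: Bystander: second tied bobbin bundle, 100 x 54 x 31 mm. Origin under its middle.
- spool_a: Bystander: white thread spool, 34 mm across, 50 tall, standing just behind the end stop. Origin under its middle.
- spool_b: Bystander: blue thread spool, 34 mm across, 50 tall. Origin under its middle.
- mug: Bystander: blue mug, 76 mm across, 85 tall. Origin under its middle.
- pin_jar: Bystander: glass pin jar with brass lid, 56 mm across, 65 tall. Origin under its middle.
- pricker: Bystander: small hand tool with dark wooden handle, 150 mm long, lying on the table. Origin under its middle.
Mind the look-alikes: they are no part of the job. Of the things shaped like the board, the plywood one is meant.

How it is judged:
By the outcome, as a careful person would: the job done as asked, in the order asked, and still so for the second after the job is handed in, with the robot touching nothing.
It also fails if it takes over 54 s, if anything falls off the work surface, if the arm or the gripper's body presses on something with over 40 N, if the wrist force passes 120 N, or if a joint passes its speed limit or range.

### The arm

A 6-joint arm with a two-finger parallel gripper is mounted at the origin on the work surface. World frame = base frame: x ahead of the robot, y to its left, z up, the work surface at z = 0. Lengths are in mm, angles in rad, forces in N, time in s.
With the tool pointing down it reaches from about 275 to 1000 mm from the base axis. Payload 8.4 kg.
Tool frame: the origin (TCP) lies midway between the tips of the shut fingers; the grasp point (between the pads) lies 19 mm behind it (r.grip_point_offset is the distance from the TCP to the grasp point, in mm); z points along the fingers, x is the direction in which the jaws open and shut, and the axes are right-handed (so a half turn about z gives the same grasp; the last joint's range is limited). The gripper opens to 85 mm and grips with 20 to 120 N. Pads are 22 mm wide; open, the fingers measure 114 mm over their backs; the gripper's body (76 mm by 85 mm) begins 54 mm behind the grasp point. The pads swing forward as they close: fully open they stand 13 mm farther back than shut.
Start: joints at [-0.002, 0.353, 1.633, -0, 1.155, -0.002], TCP at [625.002, -0, 207.881] pointing down, gripper open.
Joint ranges: [-2.63, 2.63], [-0.92, 2.1], [0.06, 2.66], [-1.3, 4.44], [0, 2.69], [-3.02, 3.02]. Speed limits (rad/s): [2.22, 2.22, 2.79, 3.14, 3.14, 3.14].

### API

Orientations are given as [roll, pitch, yaw] about the fixed x, y, z axes, in that order (R = Rz(yaw) Ry(pitch) Rx(roll)).
In Python, from rig import monitor, vision, sign_off, r gives the robot as it stands.
- The arm moves only by the shell command python3 -m inch 'ROWS' [FORCE]. ROWS is JSON, a list of rows, each an object with "dp": the shift along the tool's x, y, z in mm, a list of three; "angular": the turn, a rotation vector about the tool's x, y, z in rad, a list of three; "fingers": the closure in counts, from 0 (fully open) to 255 (shut). A call has 1 to 12 rows; each row is the pose to reach, as a shift and turn from the pose commanded when the call began, along the tool's axes at that moment; what a row does not reach only later rows make up. A row lasts 1/12 s, in which the tool goes at most 41.7 mm and 7.16 degrees, less where a joint would pass 70% of its speed; a pose out of reach is approached as far as the arm can. A call with a gripper value outside its range is refused whole. The fingers move at their own pace and stop on an object; FORCE is the grip in N (left out, the last holds). Time passes only in rows, so rows that repeat a pose let the fingers close. It gives the time, the measured TCP pose, the force and the opening at its end, in the units of the state.
- monitor.sense(): the state, without advancing time (a new reading comes with each control period).
- vision.grab_frame(name): name is "scene" or "side" or "wrist"; returns (picture, depth): 480x640x3 uint8, blue, green, red; 480x640 float32, mm along the optical axis (not along the pixel's ray), 0 where there is no reading.
- vision.camera_params(name): a dict with "fx", "fy", "cx", "cy" (pixels), "distortion" ([k1, k2, p1, p2, k3] as OpenCV has them; the pictures are not rectified), "R" (3x3) and "t" (3): a world point X has camera coordinates R X + t. Camera axes: x right, y down, z forward; pixel columns grow to the right and rows downward; lengths in mm; the calibration is good to about 2 mm. A picture is of the moment at which its call begins: read the wrist's pose just before it. camera_params takes no time and is no camera call; for the wrist camera it gives the pose at the moment of the call.
- sign_off(): hands the job in, once; it reports no verdict.
The state is a dict: "clock": time; "qpos": joint angles; "qvel": joint speeds; "joint_efforts": joint torques, N m; "eef_pos": TCP position; "tcp_rot": TCP orientation; "contact_force": force on the tool from outside, world axes, zero at the start; "wrist_torque": the same for the moment, N m; "opening": opening from 0.0 (shut) to 1.0 (fully open).
Only numpy, scipy, OpenCV 4.12 (cv2) and the standard library are available. Lean on these libraries where they do the work, as an engineer would, in place of code of your own. Each camera call takes 0.05 s, during which the arm holds its last target.

## Working session

There is one attempt and no reset: what is moved stays moved. The work goes in short steps, Python scripts to look and compute and a shell command to move; the robot and the scene stay as the last step left them, time stands still between calls to the robot, and variables do not carry over. Pictures are saved under pics/ and viewed, and the job is handed in when it is done.

```bash
mkdir -p pics; ls; python3 - <<'E'
from rig import monitor, vision, r
import cv2, numpy as np
s=monitor.sense(); print(s)
for n in ("scene","side","wrist"):
    p,d=vision.grab_frame(n); cv2.imwrite(f"pics/{n}0.png",p); np.save(f"pics/{n}0.npy",d)
    c=vision.camera_params(n); print(n,c)
    import pickle; pickle.dump(c,open(f"pics/{n}0.pkl","wb"))
E
```

```text
pics
{'clock': 0.0, 'qpos': array([-2.44564870e-03,  3.53615660e-01,  1.63418142e+00, -1.31370903e-05,
        1.15517747e+00, -2.41954492e-03]), 'qvel': array([ 2.61680838e-04, -7.54242461e-04,  9.49366232e-05,  5.10110696e-04,
        2.32931604e-03,  4.59859870e-04]), 'joint_efforts': array([-2.03471049e-03, -6.05236173e+01, -3.42063046e+01, -2.62302356e-04,
        9.48130677e-03,  3.61521288e-06]), 'eef_pos': array([ 6.24473046e+02, -3.16403037e-02,  2.07161755e+02]), 'tcp_rot': array([ 3.14158399e+00,  1.38191913e-03, -2.07972815e-05]), 'contact_force': array([ 0.01628388, -0.03366622, -0.70778998]), 'wrist_torque': array([ 0.02315664, -0.01725673,  0.01382564]), 'opening': 0.9981866461062645}
scene {'fx': 585.8704164686887, 'fy': 585.8704164686887, 'cx': 322.350316265421, 'cy': 249.80712576940195, 'distortion': array([-0.10450589,  0.        ,  0.        ,  0.        ,  0.        ]), 'R': array([[ 0.71361318,  0.70050753, -0.00674077],
       [ 0.55553392, -0.57173687, -0.60373754],
       [-0.42677664,  0.42709034, -0.79715465]]), 't': array([-372.3412708 , -182.61492828, 1722.17408105])}
side {'fx': 580.651764774785, 'fy': 580.651764774785, 'cx': 316.7475570031496, 'cy': 239.77697795755952, 'distortion': array([-0.0579366,  0.       ,  0.       ,  0.       ,  0.       ]), 'R': array([[-0.9232634 , -0.38378539, -0.01713078],
       [-0.17022596,  0.44866963, -0.87733613],
       [ 0.34439485, -0.80709624, -0.47957049]]), 't': array([ 495.5056893 ,  216.1101373 , 1185.35674059])}
wrist {'fx': 387.8536174808554, 'fy': 387.8536174808554, 'cx': 316.694361177389, 'cy': 241.3806894988724, 'distortion': array([-0.0534467,  0.       ,  0.       ,  0.       ,  0.       ]), 'R': array([[ 9.99998512e-01, -1.25365044e-03, -1.18483270e-03],
       [-8.59252950e-04, -9.57620431e-01,  2.88031895e-01],
       [-1.49571132e-03, -2.88030448e-01, -9.57620083e-01]]), 't': array([-624.83794996,  -35.51163908,  379.25047816])}
```

View pics/scene0.png

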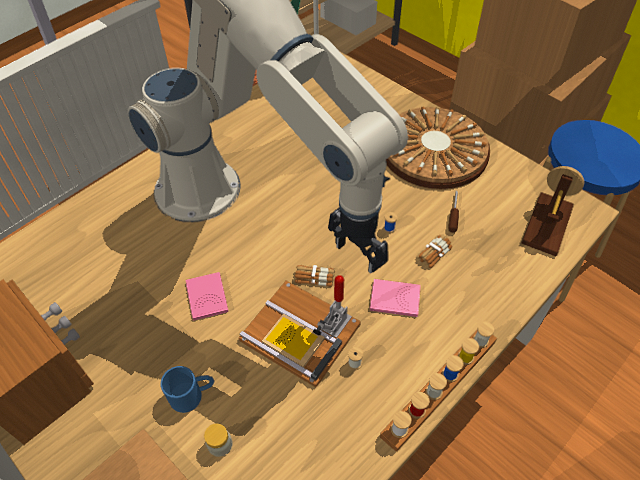

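View pics/side0.png

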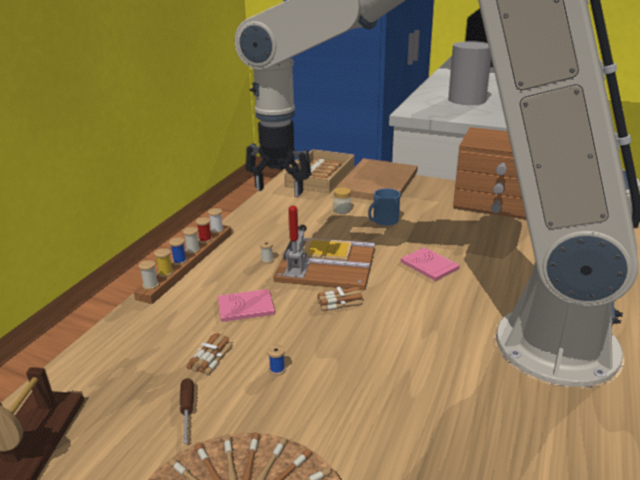

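View pics/wrist0.png

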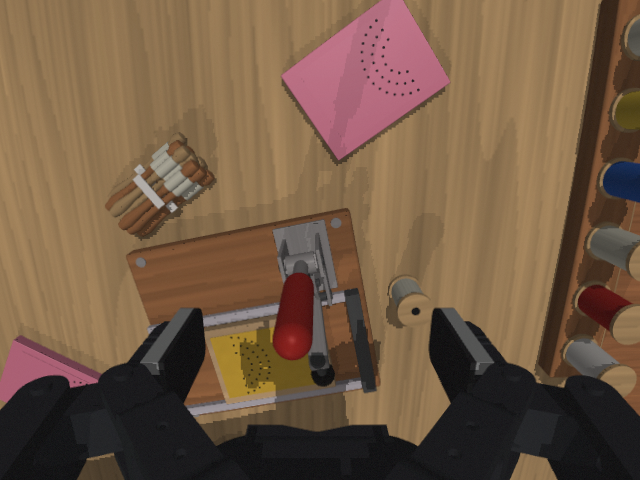

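The wrist picture shows the jig with its bed corners at about (128,255), (348,209) and (378,388). The dark stop runs from (350,291) to (368,390). The red handle points at the camera around (293,335), and the plywood board with the yellow card is at about (260,365). Two pink boards are decoys.

```bash
cat > h.py <<'E'
import numpy as np, cv2, pickle
def K(c): return np.array([[c['fx'],0,c['cx']],[0,c['fy'],c['cy']],[0,0,1.]])
def ray(c,uv,z):
    n=cv2.undistortPoints(np.array([[uv]],float),K(c),c['distortion'])[0,0]
    R=c['R'];o=-R.T@c['t'];d=R.T@np.array([n[0],n[1],1]);s=(z-o[2])/d[2];return o+s*d
def proj(c,P):
    P=np.atleast_2d(P).astype(float);return cv2.projectPoints(P,cv2.Rodrigues(c['R'])[0],c['t'],K(c),c['distortion'])[0][:,0]
def J(x,y,th,P):
    P=np.atleast_2d(P).astype(float);R=np.array([[np.cos(th),-np.sin(th),0],[np.sin(th),np.cos(th),0],[0,0,1]]);return P@R.T+[x,y,0]
E
python3 - <<'E'
import cv2
p=cv2.imread('pics/wrist0.png')[190:430,110:410]; cv2.imwrite('pics/wcrop.png',cv2.resize(p,None,fx=2.5,fy=2.5,interpolation=2))
p=cv2.imread('pics/scene0.png')[250:400,220:400]; cv2.imwrite('pics/scrop.png',cv2.resize(p,None,fx=4,fy=4,interpolation=2))
from h import *
c=pickle.load(open('pics/wrist0.pkl','rb'))
for uv in [(128,255),(348,209),(378,388)]: print(ray(c,uv,18))
E
```

```text
[440.14567064 -45.98183158  18.        ]
[654.0385444   -0.73912378  18.        ]
[ 691.33526047 -198.93043515   18.        ]
```

View pics/wcrop.png

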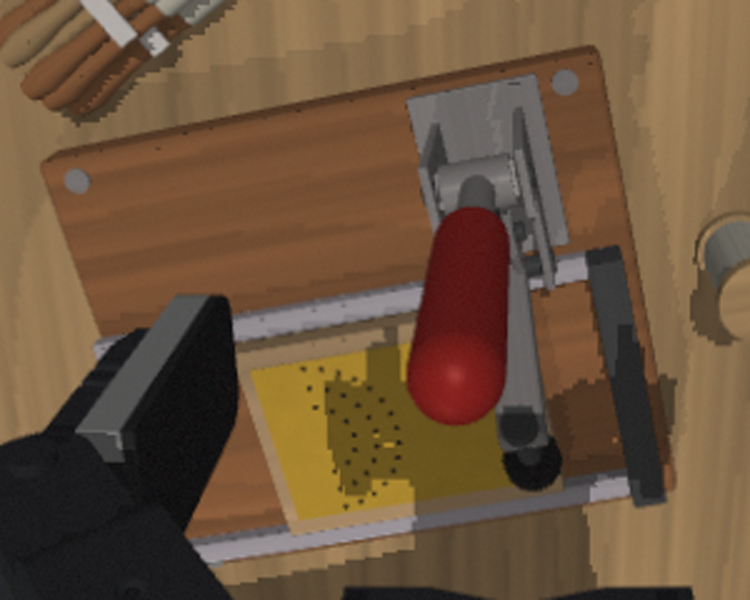

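View pics/scrop.png

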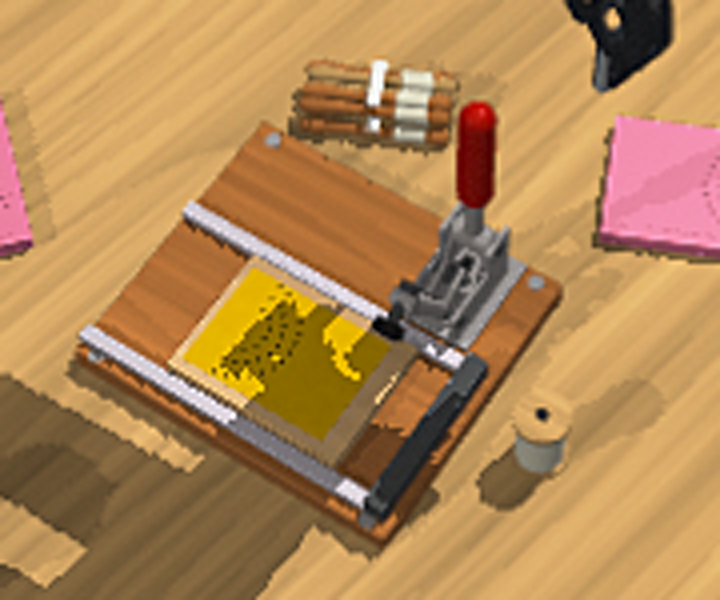

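```bash
python3 - <<'E'
from h import *
from scipy.optimize import least_squares
cw=pickle.load(open('pics/wrist0.pkl','rb'));cs=pickle.load(open('pics/scene0.pkl','rb'))
W=[((-130,135,18),(46,160)),((95,135,18),(597,48)),((95,-65,18),(672,487)),((89,57,34),(617,248)),((75,57,34),(588,256)),((75,-57,34),(637,503)),((89,-57,34),(664,498))]
S=[((-130,135,18),(263,125)),((95,135,18),(560,288)),((95,-65,18),(380,541)),((-130,-65,18),(75,355)),((75,57,34),(462,360)),((75,-57,34),(368,498))]
Wp=np.array([w[0] for w in W]);Wu=np.array([w[1] for w in W])/2.5+[110,190]
Sp=np.array([w[0] for w in S]);Su=np.array([w[1] for w in S])/4+[220,250]
fw=lambda q:(proj(cw,J(*q[:3],Wp))-Wu)
fs=lambda q:(proj(cs,J(*q[:3],Sp))-Su)
for nm,f in (('w',fw),('s',fs),('both',lambda q:np.vstack([fw(q),2.5*fs(q)]))):
    o=least_squares(lambda q:f(q).ravel(),[560,-110,.2]);print(nm,o.x);print(np.round(f(o.x),1).tolist())
q=o.x
# board near edge/corners on z=30 in wrist and scene
def inv(P): 
    a=P-[q[0],q[1],0];c,s=np.cos(q[2]),np.sin(q[2]);return np.round([c*a[0]+s*a[1],-s*a[0]+c*a[1],a[2]],1)
for p in [(240,355),(290,535),(390,516)]: print('wb',inv(ray(cw,np.array(p)/2.5+[110,190],30)))
for p in [(250,260),(172,360),(415,352),(335,462)]: print('sb',inv(ray(cs,np.array(p)/4+[220,250],30)))
for p in [(540,425)]: print('spool top',inv(ray(cs,np.array(p)/4+[220,250],50)))
for p in [(455,95),(300,90),(290,135),(450,150),]: print('bundle',inv(ray(cs,np.array(p)/4+[220,250],15)))
print(q,J(*q,[[45,109,66],[45,109,198],[45,0,110],[-65,0,18]]))
E
```

```text
w [ 5.89081845e+02 -1.50277215e+02  1.99034057e-01]
[[-5.9, -1.3], [0.8, -1.9], [2.8, 0.3], [2.3, 1.9], [-0.6, 1.4], [-0.9, 0.7], [1.6, 0.4]]
s [ 5.92544917e+02 -1.56314292e+02  2.01259272e-01]
[[-0.4, -0.8], [0.9, -0.2], [0.9, 0.8], [-1.3, -0.2], [1.6, -1.5], [-1.7, 1.4]]
both [ 5.90653116e+02 -1.53372558e+02  2.03970179e-01]
[[-4.3, 2.5], [1.6, 1.0], [4.3, 2.3], [3.5, 4.6], [0.6, 4.1], [0.7, 2.8], [3.1, 2.4], [-0.7, -4.6], [2.7, -4.0], [3.3, -1.7], [-2.2, -3.3], [4.6, -7.1], [-3.1, -0.0]]
wb [-69.   45.1  30. ]
wb [-73.5 -43.1  30. ]
wb [-28.9 -41.9  30. ]
sb [-70.8  38.8  30. ]
sb [-70.2 -42.5  30. ]
sb [48.  39.7 30. ]
sb [ 47.9 -45.4  30. ]
spool top [139.6  29.2  50. ]
bundle [-36.1 218.3  15. ]
bundle [-122.8  167.6   15. ]
bundle [-108.4  135.2   15. ]
bundle [-16.1 180.5  15. ]
[ 5.90653116e+02 -1.53372558e+02  2.03970179e-01] [[ 612.64136188  -37.51697142   66.        ]
 [ 612.64136188  -37.51697142  198.        ]
 [ 634.72027048 -144.25741266  110.        ]
 [ 527.00055914 -166.53888005   18.        ]]
```

```bash
python3 - <<'E'
from h import *
for n in ('wrist','scene','side'):
    c=pickle.load(open(f'pics/{n}0.pkl','rb'));p=cv2.imread(f'pics/{n}0.png').astype(int);d=np.load(f'pics/{n}0.npy')
    box={'wrist':(190,430,110,410),'scene':(250,400,220,400),'side':(190,290,270,380)}[n]
    def cloud(m):
        v,u=np.nonzero(m);k=(v>=box[0])&(v<box[1])&(u>=box[2])&(u<box[3])&(d[v,u]>0);u,v=u[k],v[k]
        nn=cv2.undistortPoints(np.stack([u,v],1)[:,None].astype(float),K(c),c['distortion'])[:,0]
        P=np.c_[nn,np.ones(len(nn))]*d[v,u][:,None];return (P-c['t'])@c['R']
    red=(p[...,2]>90)&(p[...,1]<35)&(p[...,0]<50)
    P=cloud(red);print(n,'red',len(P),np.percentile(P,[5,50,95],axis=0).round(1).tolist())
    o=-c['R'].T@c['t'];print('  cam',o.round(0))
    A=cloud(np.ones(red.shape,bool));
    for lo,hi in ((13,23),(27,33),(31,37)):
        print('  ',lo,hi,np.median(A[(A[:,2]>lo)&(A[:,2]<hi),2]).round(1))
    h=np.histogram(A[:,2],np.arange(-8,40,2));print('  ',h[0].tolist())
    np.save(f'pics/{n}_cl.npy',A)
E
```

```text
wrist red 980 [[603.6, -42.1, 187.7], [612.1, -33.2, 193.6], [619.5, -27.0, 196.8]]
  cam [625.  74. 373.]
   13 23 17.3
   27 33 29.5
   31 37 33.0
   [0, 0, 1609, 19840, 3069, 126, 175, 199, 321, 359, 257, 1342, 13190, 2525, 1963, 1920, 1431, 705, 4916, 1471, 1184, 165, 31]
scene red 165 [[608.0, -49.3, 120.9], [616.1, -46.4, 169.8], [621.7, -36.2, 198.2]]
  cam [1102. -579. 1260.]
   13 23 18.4
   27 33 30.2
   31 37 32.8
   [113, 504, 1910, 3852, 4920, 3771, 1631, 578, 256, 307, 465, 675, 901, 1063, 874, 603, 466, 480, 601, 681, 494, 272, 111]
side red 184 [[599.8, -36.2, 118.5], [605.4, -30.0, 154.6], [612.2, -26.1, 187.7]]
  cam [  86. 1050.  767.]
   13 23 18.8
   27 33 30.6
   31 37 32.4
   [0, 18, 233, 1256, 2349, 1311, 332, 118, 102, 109, 102, 179, 547, 834, 491, 263, 242, 184, 233, 444, 253, 73, 51]
```

The measurements agree. The jig is at about (590,-153) with yaw 0.203. The handle axis from the cloud is about (611,-37), against about (612,-37) from the fit. The board's near edge is at about jig x -70, so it is about 25 mm short. First I raise the arm, shut the fingers, align and move over the open end.

```bash
python3 -m inch '[{"dp":[0,0,-30],"angular":[0,0,-0.1],"fingers":255},{"dp":[0,0,-50],"angular":[0,0,-0.203],"fingers":255},{"dp":[-20,25,-50],"angular":[0,0,-0.203],"fingers":255},{"dp":[-40,51,-50],"angular":[0,0,-0.203],"fingers":255},{"dp":[-60,76,-50],"angular":[0,0,-0.203],"fingers":255},{"dp":[-80,101,-50],"angular":[0,0,-0.203],"fingers":255},{"dp":[-100,127,-50],"angular":[0,0,-0.203],"fingers":255},{"dp":[-120,152,-50],"angular":[0,0,-0.203],"fingers":255},{"dp":[-137,174,-50],"angular":[0,0,-0.203],"fingers":255},{"dp":[-137,174,-20],"angular":[0,0,-0.203],"fingers":255},{"dp":[-137,174,10],"angular":[0,0,-0.203],"fingers":255},{"dp":[-137,174,40],"angular":[0,0,-0.203],"fingers":255}]' 60
cat > look.py <<'E'
import sys
from rig import monitor, vision
from h import *
s=monitor.sense();q=(590.5,-153,.203)
a=s['eef_pos'];c0,s0=np.cos(q[2]),np.sin(q[2]);b=a[:2]-q[:2]
print('t',s['clock'],'tcp',a.round(1),s['tcp_rot'].round(3),'jig',(c0*b[0]+s0*b[1]).round(1),(-s0*b[0]+c0*b[1]).round(1),'F',s['contact_force'].round(1),s['opening'])
for n in sys.argv[2:]:
    c=vision.camera_params(n);p,d=vision.grab_frame(n);cv2.imwrite(f'pics/{n}{sys.argv[1]}.png',p);np.save(f'pics/{n}{sys.argv[1]}.npy',d);pickle.dump(c,open(f'pics/{n}{sys.argv[1]}.pkl','wb'))
E
python3 look.py 1 wrist
```

```text
clock: 1.15
eef_pos: [487.9, -174.7, 167.4]
tcp_rot: [3.141, -0.002, 0.202]
contact_force: [0.1, 0.1, -0.5]
opening: 0.003
t 1.15 tcp [ 487.9 -174.7  167.4] [ 3.141e+00 -2.000e-03  2.020e-01] jig -104.9 -0.6 F [ 0.1  0.1 -0.5] 0.003229996088780574
```

View pics/wrist1.png

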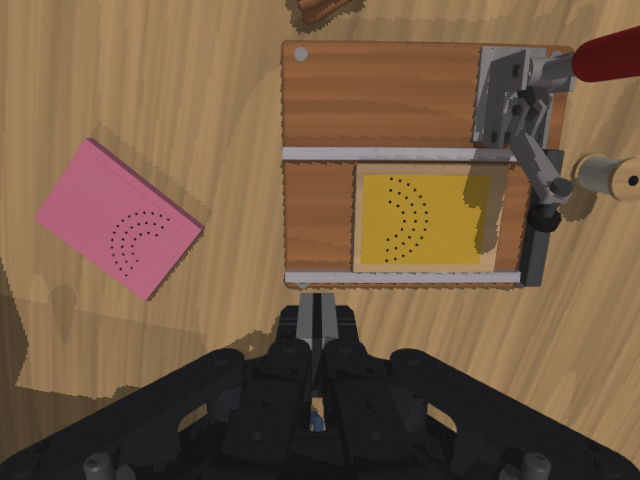

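The wrist view is now aligned with the jig. The bed's left edge is at u≈284 (corner 283,41), the guides are at v≈155 and 278, the board's near edge is at u≈355, and the shut fingertips are at (317,293).

```bash
python3 - <<'E'
from h import *
c=pickle.load(open('pics/wrist1.pkl','rb'));q=(590.5,-153,.203)
def inv(P):
    a=P-[q[0],q[1],0];k,s=np.cos(q[2]),np.sin(q[2]);return np.round([k*a[0]+s*a[1],-s*a[0]+k*a[1],a[2]],1)
for nm,uv,z in [('bed -130,135',(283,41),18),('bed95,135',(572,47),18),('guide y57',(284,147),25),('guide47',(285,159),25),('guide-47',(287,271),25),('guide-57',(287,281),25),('guide75,47',(522,272),25),('board nw',(356,164),30),('board sw',(355,271),30),('board ne',(507,166),30),('stop75,-57',(521,287),34),('stop89,57',(562,150),34)]: print(nm,inv(ray(c,uv,z)))
print(proj(c,J(487.9,-174.7,0.203,[[0,0,167]])))
E
```

```text
bed -130,135 [-128.7  134.5   18. ]
bed95,135 [ 91.2 133.3  18. ]
guide y57 [-129.2   57.5   25. ]
guide47 [-128.6   48.3   25. ]
guide-47 [-129.3  -45.1   25. ]
guide-57 [-129.6  -54.3   25. ]
guide75,47 [ 73.2 -47.1  25. ]
board nw [-73.6  44.8  30. ]
board sw [-72.1 -43.4  30. ]
board ne [44.9 43.6 30. ]
stop75,-57 [ 69.3 -57.3  34. ]
stop89,57 [85.1 56.7 34. ]
[[315.38937779 291.77396894]]
```

```bash
python3 -m inch '[{"dp":[0,0,30],"angular":[0,0,0],"fingers":255},{"dp":[0,0,60],"angular":[0,0,0],"fingers":255},{"dp":[0,0,90],"angular":[0,0,0],"fingers":255},{"dp":[0,0,115],"angular":[0,0,0],"fingers":255},{"dp":[0,0,132],"angular":[0,0,0],"fingers":255},{"dp":[0,0,140],"angular":[0,0,0],"fingers":255},{"dp":[0,0,144],"angular":[0,0,0],"fingers":255},{"dp":[0,0,144],"angular":[0,0,0],"fingers":255}]'; python3 look.py 2 wrist side
```

```text
clock: 1.87
eef_pos: [488.1, -174.0, 23.9]
tcp_rot: [-3.141, 0.0, 0.203]
contact_force: [-0.7, -1.0, 0.6]
opening: 0.001
t 1.8667 tcp [ 488.1 -174.    23.9] [-3.141  0.     0.203] jig -104.5 0.1 F [-0.7 -1.   0.6] 0.0008967825311310112
```

View pics/wrist2.png

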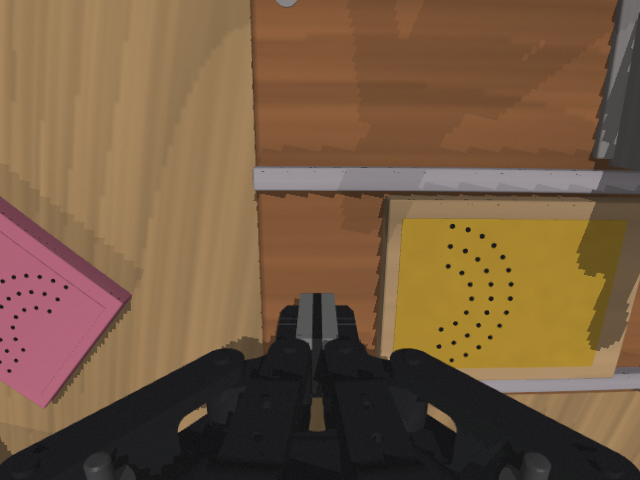

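The fingers are down in the channel behind the board, whose near edge is at u≈385 and the fingertip side at u≈355. Now I push gently along jig +x.

```bash
python3 -m inch '[{"dp":[4,0,1],"angular":[0,0,0],"fingers":255},{"dp":[8,0,1],"angular":[0,0,0],"fingers":255},{"dp":[12,0,1],"angular":[0,0,0],"fingers":255},{"dp":[15,0,1],"angular":[0,0,0],"fingers":255},{"dp":[18,0,1],"angular":[0,0,0],"fingers":255},{"dp":[21,0,1],"angular":[0,0,0],"fingers":255},{"dp":[24,0,1],"angular":[0,0,0],"fingers":255},{"dp":[27,0,1],"angular":[0,0,0],"fingers":255},{"dp":[30,0,1],"angular":[0,0,0],"fingers":255},{"dp":[33,0,1],"angular":[0,0,0],"fingers":255},{"dp":[36,0,1],"angular":[0,0,0],"fingers":255},{"dp":[38,0,1],"angular":[0,0,0],"fingers":255}]'; python3 look.py 3 wrist
```

```text
clock: 2.97
eef_pos: [525.6, -166.3, 22.9]
tcp_rot: [3.142, -0.0, 0.203]
contact_force: [0.4, -0.1, -0.7]
opening: 0.003
t 2.9667 tcp [ 525.6 -166.3   22.9] [ 3.142 -0.     0.203] jig -66.2 0.1 F [ 0.4 -0.1 -0.7] 0.002879043273257971
```

View pics/wrist3.png

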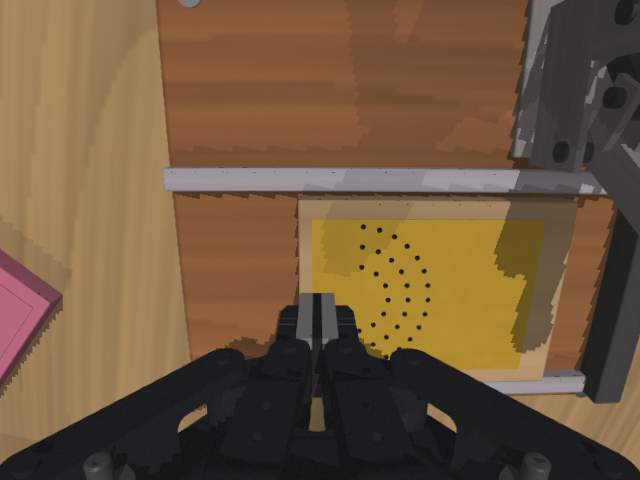

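The board's near edge appears at u≈299 while the fingertips span 297–336, and there is no force. That could mean the tips are over the board rather than behind it, so I check depths before going on.

```bash
python3 - <<'E'
from h import *
for k in (2,3):
    c=pickle.load(open(f'pics/wrist{k}.pkl','rb'));d=np.load(f'pics/wrist{k}.npy');q=(590.5,-153,.203)
    def pt(u,v):
        n=cv2.undistortPoints(np.array([[[u,v]]],float),K(c),c['distortion'])[0,0];P=np.array([n[0],n[1],1])*d[v,u];P=(P-c['t'])@c['R']
        a=P-[q[0],q[1],0];kk,s=np.cos(q[2]),np.sin(q[2]);return np.round([kk*a[0]+s*a[1],-s*a[0]+kk*a[1],a[2]],1)
    for u,v in [(310,296),(325,296),(316,300),(316,320),(285,320),(348,312),(316,288),(316,270),(340,250),(450,290),(295,270),(305,230),(400,210),(250,250),(300,180),(500,180)]: print(k,(u,v),pt(u,v))
E
python3 look.py 3b side scene
python3 - <<'E'
import cv2
for n,b in (('scene',(200,420,200,420)),('side',(120,320,220,440))):
    p=cv2.imread(f'pics/{n}3b.png')[b[0]:b[1],b[2]:b[3]];cv2.imwrite(f'pics/{n}3c.png',cv2.resize(p,None,fx=2.7,fy=2.7,interpolation=2))
E
```

```text
2 (310, 296) [-106.4   12.    54.1]
2 (325, 296) [-100.6   11.4   52.8]
2 (316, 300) [-104.1   11.5   56.4]
2 (316, 320) [-104.1   11.8   72.7]
2 (285, 320) [-115.1    7.8   65.3]
2 (348, 312) [-92.2   8.1  59.6]
2 (316, 288) [-104.2   -0.5   17.7]
2 (316, 270) [-104.2    8.1   16.3]
2 (340, 250) [-93.   18.6  17.6]
2 (450, 290) [-44.1   3.8  30.3]
2 (295, 270) [-114.1    8.7   17.8]
2 (305, 230) [-109.2   28.2   17.6]
2 (400, 210) [-68.8  40.2  29.8]
2 (250, 250) [-138.5   12.1   -2.3]
2 (300, 180) [-110.9   51.9   23.8]
2 (500, 180) [-24.9  52.2  24. ]
3 (310, 296) [-68.1  11.9  52.9]
3 (325, 296) [-62.4  12.2  53.5]
3 (316, 300) [-65.5  74.4 188.2]
3 (316, 320) [-65.8  11.4  70.9]
3 (285, 320) [-76.9   7.5  63.7]
3 (348, 312) [-53.9   7.3  57.1]
3 (316, 288) [-65.9   5.3  30.1]
3 (316, 270) [-65.9  13.6  29.6]
3 (340, 250) [-55.6  23.1  30.4]
3 (450, 290) [-5.7  3.6 29. ]
3 (295, 270) [-75.8   8.9  17.3]
3 (305, 230) [-70.5  31.6  29.3]
3 (400, 210) [-30.6  40.2  29.1]
3 (250, 250) [-96.4  18.9  17.6]
3 (300, 180) [-72.6  52.1  23.8]
3 (500, 180) [12.5 52.4 24.8]
t 3.0167 tcp [ 525.9 -166.3   22.9] [ 3.141 -0.     0.203] jig -65.9 -0.0 F [ 0.2 -0.6 -0.2] 0.00181827655343319
```

View pics/scene3c.png

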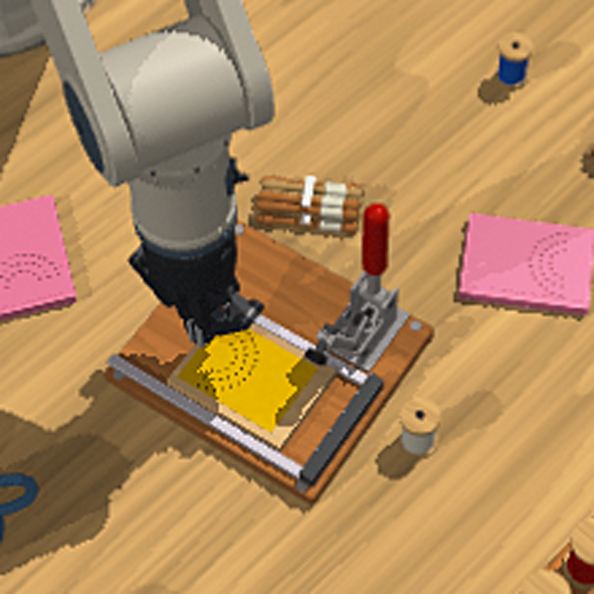

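View pics/side3c.png

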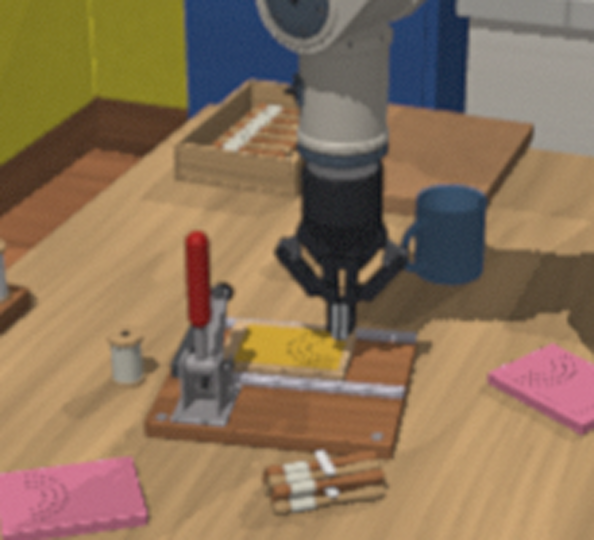

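```bash
python3 - <<'E'
from h import *
q=(590.5,-153,.203)
for n,b in (('scene',(200,200)),('side',(120,220))):
    c=pickle.load(open(f'pics/{n}3b.pkl','rb'))
    for P in [(-66,0,23),(-66,0,38),(-66,0,52),(-66,11,23),(-66,11,52),(-66,-11,23),(-66,-11,52)]:
        u=proj(c,J(*q,[P]))[0];print(n,P,u.round(1),((u-[b[1],b[0]])*2.7).round(0))
    I=cv2.imread(f'pics/{n}3b.png')
    u=proj(c,J(*q,[(-66,0,35)]))[0].astype(int);k=I[u[1]-30:u[1]+20,u[0]-30:u[0]+30];cv2.imwrite(f'pics/{n}z.png',cv2.resize(k,None,fx=10,fy=10,interpolation=0));print(u-[30,30])
    d=np.load(f'pics/{n}3b.npy')
    v0,u0=u[1],u[0]
    vv,uu=np.mgrid[v0-35:v0+20,u0-20:u0+20];vv=vv.ravel();uu=uu.ravel()
    dark=(I[vv,uu].max(1)<110);nn=cv2.undistortPoints(np.stack([uu,vv],1)[:,None].astype(float),K(c),c['distortion'])[:,0]
    P=(np.c_[nn,np.ones(len(nn))]*d[vv,uu][:,None]-c['t'])@c['R']
    a=P-[q[0],q[1],0];kk,s=np.cos(.203),np.sin(.203);Q=np.c_[kk*a[:,0]+s*a[:,1],-s*a[:,0]+kk*a[:,1],a[:,2]]
    g=(abs(Q[:,0]+66)<20)&(abs(Q[:,1])<18)&(Q[:,2]>32)
    print(n,'near TCP z hist',np.histogram(Q[g,2],np.arange(32,110,5)))
E
```

```text
scene (-66, 0, 23) [275.2 328.9] [203. 348.]
scene (-66, 0, 38) [274.7 325.8] [202. 340.]
scene (-66, 0, 52) [274.3 322.9] [201. 332.]
scene (-66, 11, 23) [277.8 325.6] [210. 339.]
scene (-66, 11, 52) [277.  319.5] [208. 323.]
scene (-66, -11, 23) [272.5 332.3] [196. 357.]
scene (-66, -11, 52) [271.6 326.3] [193. 341.]
[244 296]
scene near TCP z hist (array([41,  1,  0,  1,  7, 12, 13, 10,  6, 12,  5, 10, 11, 20, 12]), array([ 32,  37,  42,  47,  52,  57,  62,  67,  72,  77,  82,  87,  92,
        97, 102, 107]))
side (-66, 0, 23) [345.4 252.2] [338. 357.]
side (-66, 0, 38) [345.4 247.1] [339. 343.]
side (-66, 0, 52) [345.4 242.3] [339. 330.]
side (-66, 11, 23) [344.7 254.3] [337. 363.]
side (-66, 11, 52) [344.8 244.4] [337. 336.]
side (-66, -11, 23) [346.  250.1] [340. 351.]
side (-66, -11, 52) [346.1 240.2] [340. 325.]
[315 218]
side near TCP z hist (array([23,  0,  0,  8, 17, 17, 19, 21, 22, 23, 14, 25, 29, 32, 24]), array([ 32,  37,  42,  47,  52,  57,  62,  67,  72,  77,  82,  87,  92,
        97, 102, 107]))
```

View pics/sidez.png

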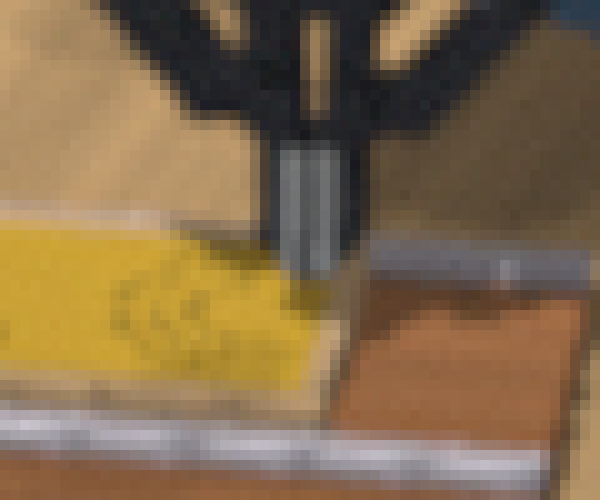

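View pics/scenez.png

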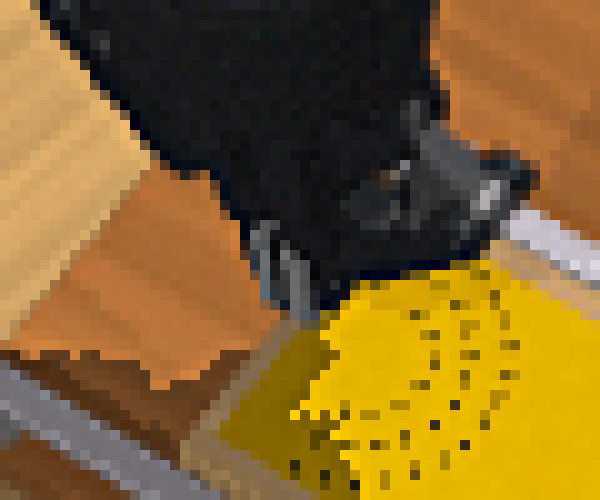

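The depth data from the wrist camera, plus the side and scene views, show the shut fingertips end about 28 mm above the reported TCP (z≈51 when it reads 23). They passed over the board without touching, so nothing moved. I back out behind the board and go lower, allowing for that offset and watching the force.

```bash
python3 -c "
from rig import r
print(r.grip_point_offset,[a for a in dir(r) if a[0]!='_'])"
python3 -m inch '[{"dp":[-15,0,0],"angular":[0,0,0],"fingers":255},{"dp":[-30,0,0],"angular":[0,0,0],"fingers":255},{"dp":[-40,0,0],"angular":[0,0,0],"fingers":255},{"dp":[-40,0,0],"angular":[0,0,0],"fingers":255},{"dp":[-40,0,6],"angular":[0,0,0],"fingers":255},{"dp":[-40,0,12],"angular":[0,0,0],"fingers":255},{"dp":[-40,0,18],"angular":[0,0,0],"fingers":255},{"dp":[-40,0,22],"angular":[0,0,0],"fingers":255},{"dp":[-40,0,25],"angular":[0,0,0],"fingers":255},{"dp":[-40,0,25],"angular":[0,0,0],"fingers":255}]'; python3 look.py 4 wrist
python3 - <<'E'
from h import *
c=pickle.load(open(f'pics/wrist4.pkl','rb'));d=np.load(f'pics/wrist4.npy');q=(590.5,-153,.203)
for u,v in [(310,294),(310,296),(325,295),(325,297),(322,300),(316,288),(310,290),(316,280)]:
        n=cv2.undistortPoints(np.array([[[u,v]]],float),K(c),c['distortion'])[0,0];P=np.array([n[0],n[1],1])*d[v,u];P=(P-c['t'])@c['R']
        a=P-[q[0],q[1],0];kk,s=np.cos(q[2]),np.sin(q[2]);print((u,v),np.round([kk*a[0]+s*a[1],-s*a[0]+kk*a[1],a[2]],1))
E
```

```text
18.700000000000003 ['MotionError', 'grip_point_offset']
clock: 3.95
eef_pos: [485.8, -174.1, -3.1]
tcp_rot: [-3.141, 0.001, 0.203]
contact_force: [-0.5, 1.2, -0.2]
opening: 0.004
t 3.95 tcp [ 485.8 -174.1   -3.1] [-3.141e+00  1.000e-03  2.030e-01] jig -106.8 0.4 F [-0.5  1.2 -0.2] 0.003963161021912175
(310, 294) [-108.8   11.6   23.6]
(310, 296) [-108.7   12.4   27.2]
(325, 295) [-103.    11.8   24.9]
(325, 297) [-103.1   12.4   28.1]
(322, 300) [-104.2   12.4   30.7]
(316, 288) [-106.5   11.8   18.2]
(310, 290) [-108.9   10.9   18.2]
(316, 280) [-106.5   15.1   17.9]
```

View pics/wrist4.png

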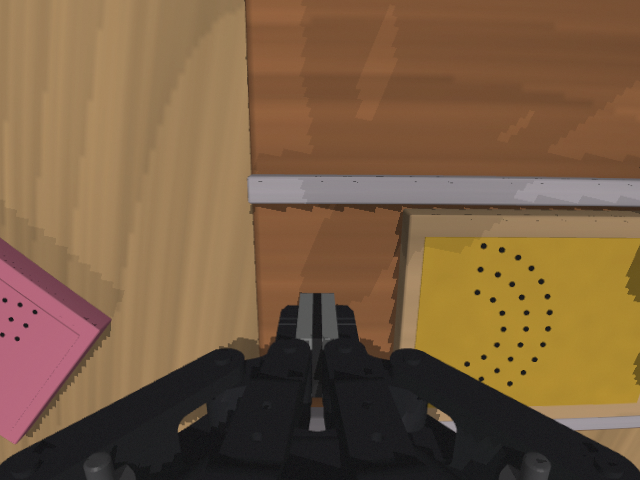

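The fingertip bottom now measures z≈23.5, in the channel behind the board (near edge u≈408). I lower 3 mm more and push.

```bash
python3 -m inch '[{"dp":[4,0,3],"angular":[0,0,0],"fingers":255},{"dp":[8,0,3],"angular":[0,0,0],"fingers":255},{"dp":[12,0,3],"angular":[0,0,0],"fingers":255},{"dp":[15,0,3],"angular":[0,0,0],"fingers":255},{"dp":[18,0,3],"angular":[0,0,0],"fingers":255},{"dp":[21,0,3],"angular":[0,0,0],"fingers":255},{"dp":[24,0,3],"angular":[0,0,0],"fingers":255},{"dp":[27,0,3],"angular":[0,0,0],"fingers":255},{"dp":[30,0,3],"angular":[0,0,0],"fingers":255},{"dp":[33,0,3],"angular":[0,0,0],"fingers":255},{"dp":[36,0,3],"angular":[0,0,0],"fingers":255},{"dp":[38,0,3],"angular":[0,0,0],"fingers":255}]'; python3 look.py 5 wrist
```

```text
clock: 5.0
eef_pos: [523.7, -166.7, -5.1]
tcp_rot: [3.141, -0.0, 0.203]
contact_force: [-0.8, 0.3, 1.4]
opening: 0.0
t 5.0 tcp [ 523.7 -166.7   -5.1] [ 3.141 -0.     0.203] jig -68.2 0.0 F [-0.8  0.3  1.4] 0.00018563966834769512
```

View pics/wrist5.png

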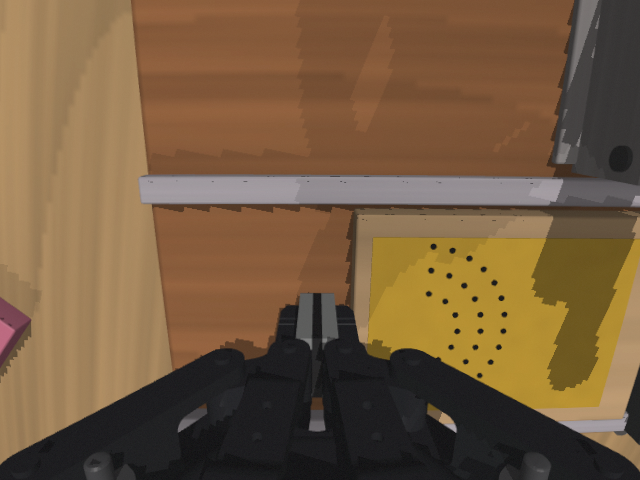

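The board is moving; its near edge sits at the finger's front (u≈355) and the fingertips stay in the channel. Now I creep to the stop.

```bash
python3 -m inch '[{"dp":[1.5,0,0],"angular":[0,0,0],"fingers":255},{"dp":[3,0,0],"angular":[0,0,0],"fingers":255},{"dp":[4,0,0],"angular":[0,0,0],"fingers":255},{"dp":[5,0,0],"angular":[0,0,0],"fingers":255},{"dp":[6,0,0],"angular":[0,0,0],"fingers":255},{"dp":[7,0,0],"angular":[0,0,0],"fingers":255},{"dp":[7,0,0],"angular":[0,0,0],"fingers":255}]'; python3 look.py 6 wrist
```

```text
clock: 5.63
eef_pos: [530.4, -165.3, -5.1]
tcp_rot: [3.141, -0.0, 0.203]
contact_force: [-0.9, 0.8, 0.2]
opening: -0.004
t 5.6333 tcp [ 530.4 -165.3   -5.1] [ 3.141 -0.     0.203] jig -61.4 0.0 F [-0.9  0.8  0.2] -0.003963039129450062
```

```bash
python3 -m inch '[{"dp":[1,0,0],"angular":[0,0,0],"fingers":255},{"dp":[2,0,0],"angular":[0,0,0],"fingers":255},{"dp":[2,0,0],"angular":[0,0,0],"fingers":255}]'; python3 look.py 7
```

```text
clock: 5.93
eef_pos: [531.1, -165.0, -5.3]
tcp_rot: [-3.141, 0.002, 0.203]
contact_force: [-5.1, -2.7, 2.8]
opening: -0.0
t 5.9333 tcp [ 531.1 -165.    -5.3] [-3.141e+00  2.000e-03  2.030e-01] jig -60.6 0.2 F [-5.1 -2.7  2.8] -0.00034325252250851264
```

```bash
python3 -m inch '[{"dp":[1,0,0],"angular":[0,0,0],"fingers":255},{"dp":[2,0,0],"angular":[0,0,0],"fingers":255},{"dp":[3,0,0],"angular":[0,0,0],"fingers":255},{"dp":[3,0,0],"angular":[0,0,0],"fingers":255}]'; python3 look.py 8 wrist side scene
python3 - <<'E'
from h import *
p=cv2.imread('pics/scene8.png')[250:400,220:400]; cv2.imwrite('pics/s8.png',cv2.resize(p,None,fx=4,fy=4,interpolation=2))
E
```

```text
clock: 6.27
eef_pos: [531.4, -164.8, -5.3]
tcp_rot: [-3.14, 0.007, 0.204]
contact_force: [-13.6, -8.5, 11.7]
opening: 0.001
t 6.2667 tcp [ 531.4 -164.8   -5.3] [-3.14   0.007  0.204] jig -60.3 0.3 F [-13.6  -8.5  11.7] 0.0014472079278881134
```

View pics/wrist8.png

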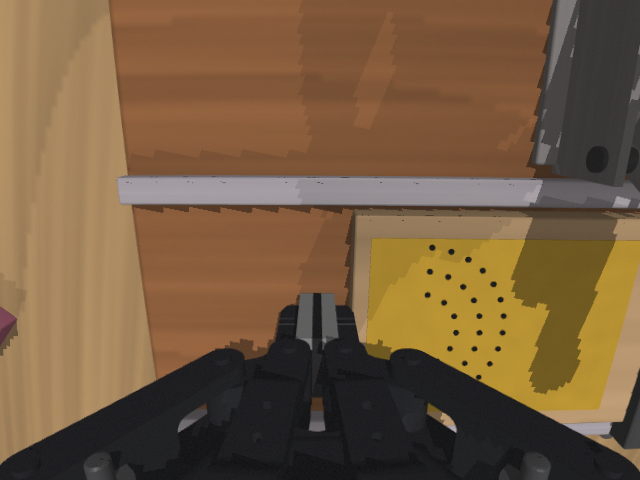

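View pics/s8.png

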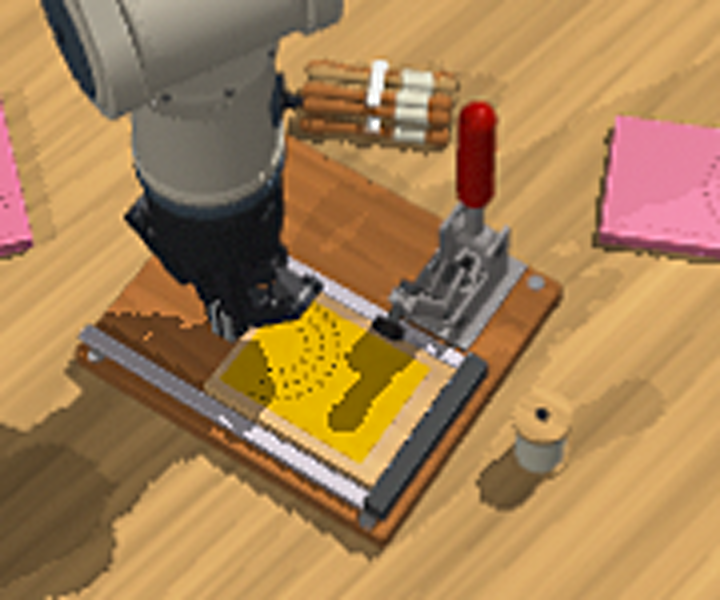

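The scene view shows the board's far edge flush along the dark stop (crop 365–485, 360–510), and the push force rose to about 16 N with the finger stalled. I back off, rise and check.

```bash
python3 -m inch '[{"dp":[-4,0,0],"angular":[0,0,0],"fingers":255},{"dp":[-12,0,0],"angular":[0,0,0],"fingers":255},{"dp":[-25,0,0],"angular":[0,0,0],"fingers":255},{"dp":[-30,0,-15],"angular":[0,0,0],"fingers":255},{"dp":[-30,0,-45],"angular":[0,0,0],"fingers":255},{"dp":[-30,0,-80],"angular":[0,0,0],"fingers":255},{"dp":[-30,0,-115],"angular":[0,0,0],"fingers":255},{"dp":[-30,0,-150],"angular":[0,0,0],"fingers":255},{"dp":[-20,0,-180],"angular":[0,0,0],"fingers":255},{"dp":[0,0,-190],"angular":[0,0,0],"fingers":255},{"dp":[0,0,-190],"angular":[0,0,0],"fingers":255}]'; python3 look.py 9 wrist
```

```text
clock: 7.33
eef_pos: [539.1, -164.8, 188.8]
tcp_rot: [3.138, -0.008, 0.203]
contact_force: [0.7, 0.5, 0.6]
opening: 0.001
t 7.3333 tcp [ 539.1 -164.8  188.8] [ 3.138 -0.008  0.203] jig -52.7 -1.2 F [0.7 0.5 0.6] 0.0006475560891279961
```

View pics/wrist9.png

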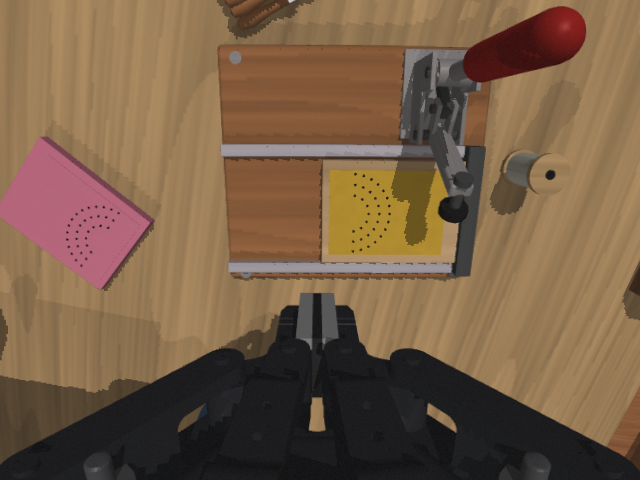

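The board is flush at the stop (far edge u≈458 along the stop face). Next I go to the channel side of the handle, above the clamp arm.

```bash
python3 - <<'E'
from h import *
c=pickle.load(open('pics/wrist9.pkl','rb'));q=(590.5,-153,.203)
for uv in [(322,160),(323,262)]:
    a=ray(c,uv,30)-[q[0],q[1],0];k,s=np.cos(q[2]),np.sin(q[2]);print(np.round([k*a[0]+s*a[1],-s*a[0]+k*a[1]],1))
for A in np.r_[0,.1:1.35:.1,1.3]:
    print(round(A,2),np.round([109+105*np.sin(A)-11*np.cos(A)-11.5, 66+105*np.cos(A)+11*np.sin(A)-26],1))
E
python3 -m inch '[{"dp":[20,-10,0],"angular":[0,0,0],"fingers":255},{"dp":[45,-25,0],"angular":[0,0,0],"fingers":255},{"dp":[70,-40,0],"angular":[0,0,0],"fingers":255},{"dp":[90,-53,0],"angular":[0,0,0],"fingers":255},{"dp":[98,-60,0],"angular":[0,0,0],"fingers":255},{"dp":[98,-60,15],"angular":[0,0,0],"fingers":255},{"dp":[98,-60,30],"angular":[0,0,0],"fingers":255},{"dp":[98,-60,40],"angular":[0,0,0],"fingers":255},{"dp":[98,-60,44],"angular":[0,0,0],"fingers":255},{"dp":[98,-60,44],"angular":[0,0,0],"fingers":255}]'; python3 look.py 10 wrist side
```

```text
[-46.3  44.9]
[-45.2 -44.2]
0.0 [ 86.5 145. ]
0.1 [ 97.  145.6]
0.2 [107.6 145.1]
0.3 [118.  143.6]
0.4 [128.3 141. ]
0.5 [138.2 137.4]
0.6 [147.7 132.9]
0.7 [156.7 127.4]
0.8 [165.2 121. ]
0.9 [172.9 113.9]
1.0 [179.9 106. ]
1.1 [186.1  97.4]
1.2 [191.4  88.3]
1.3 [195.7  78.7]
1.3 [195.7  78.7]
clock: 8.22
eef_pos: [617.2, -86.1, 139.3]
tcp_rot: [-3.141, 0.003, 0.203]
contact_force: [0.5, -0.8, 1.1]
opening: -0.003
t 8.2167 tcp [617.2 -86.1 139.3] [-3.141e+00  3.000e-03  2.030e-01] jig 39.7 60.2 F [ 0.5 -0.8  1.1] -0.0025332614386508103
```

View pics/wrist10.png

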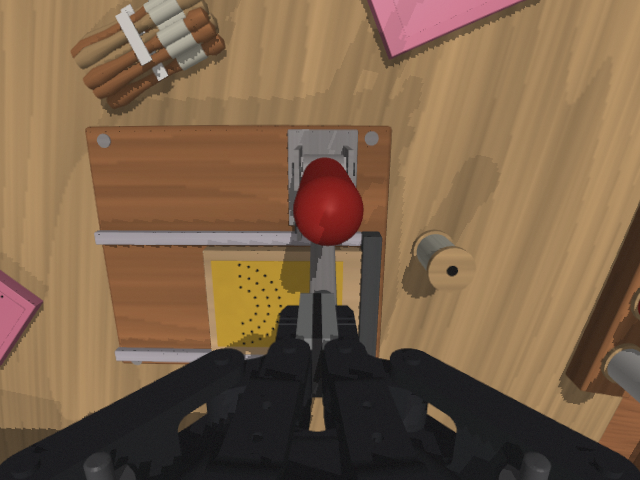

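View pics/side10.png

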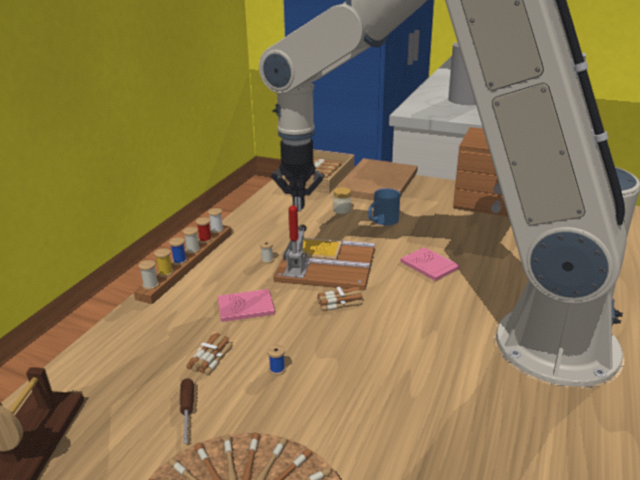

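The handle's round tip is at (329,210) and the fingers at u≈317, so I need about +5 mm in jig x. Now I push outward along the handle's arc to about 0.5 rad.

```bash
python3 -m inch '[{"dp":[5,-12,-6],"angular":[0,0,0],"fingers":255},{"dp":[5,-22,-6],"angular":[0,0,0],"fingers":255},{"dp":[5,-28,-6],"angular":[0,0,0],"fingers":255},{"dp":[5,-34,-6],"angular":[0,0,0],"fingers":255},{"dp":[5,-40,-6],"angular":[0,0,0],"fingers":255},{"dp":[5,-47,-6],"angular":[0,0,0],"fingers":255},{"dp":[5,-53,-5],"angular":[0,0,0],"fingers":255},{"dp":[5,-58,-4],"angular":[0,0,0],"fingers":255},{"dp":[5,-63,-3],"angular":[0,0,0],"fingers":255},{"dp":[5,-68,-2],"angular":[0,0,0],"fingers":255},{"dp":[5,-73,0],"angular":[0,0,0],"fingers":255},{"dp":[5,-78,2],"angular":[0,0,0],"fingers":255}]'; python3 look.py 11 wrist side
```

```text
clock: 9.32
eef_pos: [608.3, -8.1, 139.0]
tcp_rot: [3.141, -0.001, 0.203]
contact_force: [0.5, -2.7, 5.3]
opening: 0.0
t 9.3167 tcp [608.3  -8.1 139. ] [ 3.141e+00 -1.000e-03  2.030e-01] jig 46.6 138.4 F [ 0.5 -2.7  5.3] 0.00045987411946457287
```

View pics/wrist11.png

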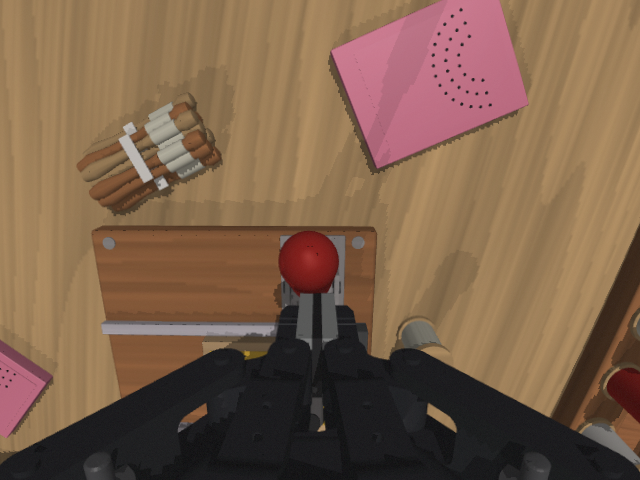

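```bash
python3 - <<'E'
from h import *
p=cv2.imread('pics/side11.png')[150:310,230:390]; cv2.imwrite('pics/s11.png',cv2.resize(p,None,fx=3.7,fy=3.7,interpolation=2))
E
```

```text
(no output)
```

View pics/s11.png

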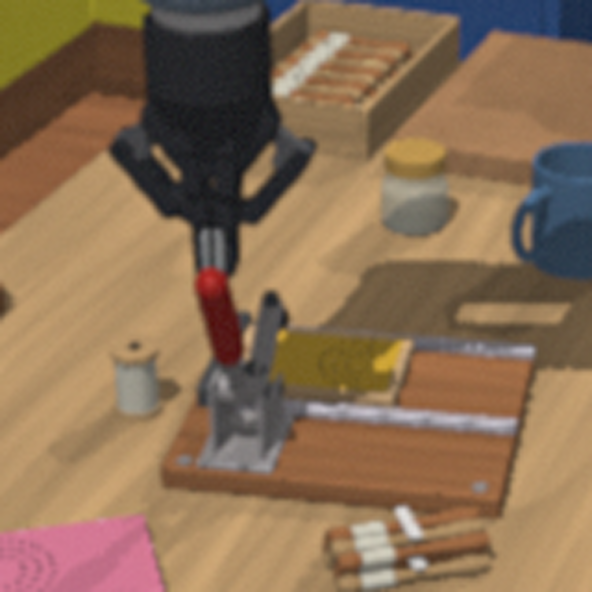

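The handle has swung to about 0.5 rad, with the fingertips behind its grip (tip at (308,262) in the wrist view). Wrist force is about 6 N. I continue down the arc.

```bash
python3 -m inch '[{"dp":[-1,-5,3],"angular":[0,0,0],"fingers":255},{"dp":[-2,-9.5,6],"angular":[0,0,0],"fingers":255},{"dp":[-2.5,-14,9],"angular":[0,0,0],"fingers":255},{"dp":[-2.5,-18.5,12],"angular":[0,0,0],"fingers":255},{"dp":[-2.5,-23,15],"angular":[0,0,0],"fingers":255},{"dp":[-2.5,-27,18],"angular":[0,0,0],"fingers":255},{"dp":[-2.5,-31,22],"angular":[0,0,0],"fingers":255},{"dp":[-2.5,-35,25],"angular":[0,0,0],"fingers":255},{"dp":[-2.5,-38,29],"angular":[0,0,0],"fingers":255},{"dp":[-2.5,-42,33],"angular":[0,0,0],"fingers":255},{"dp":[-2.5,-45,37],"angular":[0,0,0],"fingers":255},{"dp":[-2.5,-48,42],"angular":[0,0,0],"fingers":255}]'; python3 look.py 12 wrist side;python3 - <<'E'
from h import *
p=cv2.imread('pics/side12.png')[150:310,230:390]; cv2.imwrite('pics/s12.png',cv2.resize(p,None,fx=3.7,fy=3.7,interpolation=2))
E
```

```text
clock: 10.42
eef_pos: [596.5, 38.5, 96.9]
tcp_rot: [-3.141, -0.001, 0.203]
contact_force: [3.4, 1.2, 3.3]
opening: -0.002
t 10.4167 tcp [596.5  38.5  96.9] [-3.141e+00 -1.000e-03  2.030e-01] jig 44.5 186.3 F [3.4 1.2 3.3] -0.0021643004021258258
```

View pics/wrist12.png

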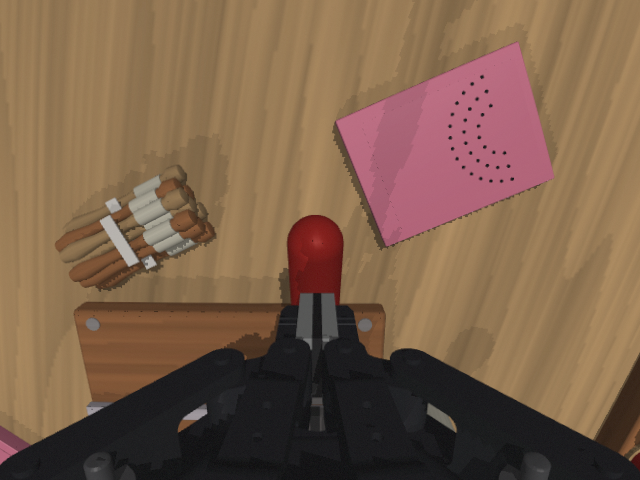

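View pics/s12.png

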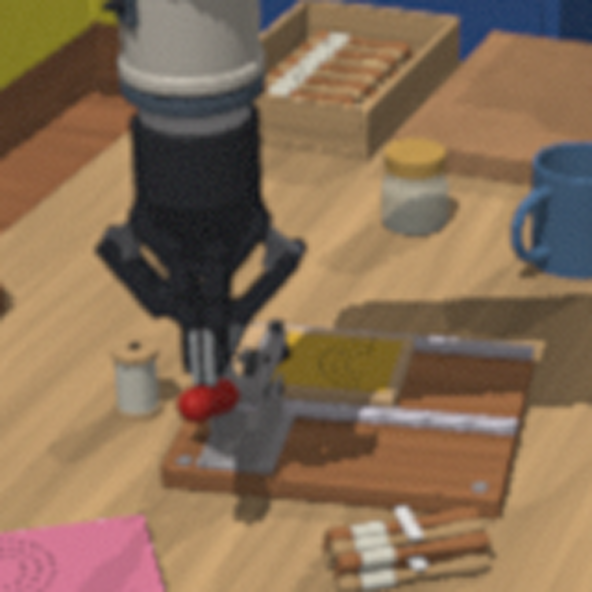

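The handle is at about 1.1 rad, centred under the fingertips (tip at (316,242)). I push past the dead point, pressing mostly down.

```bash
python3 -m inch '[{"dp":[0,-2.5,4],"angular":[0,0,0],"fingers":255},{"dp":[0,-5,8],"angular":[0,0,0],"fingers":255},{"dp":[0,-7,12],"angular":[0,0,0],"fingers":255},{"dp":[0,-9,16],"angular":[0,0,0],"fingers":255},{"dp":[0,-10,20],"angular":[0,0,0],"fingers":255},{"dp":[0,-11,23],"angular":[0,0,0],"fingers":255},{"dp":[0,-11,25],"angular":[0,0,0],"fingers":255},{"dp":[0,-11,25],"angular":[0,0,0],"fingers":255}]'; python3 look.py 13 wrist side;python3 - <<'E'
from h import *
p=cv2.imread('pics/side13.png')[150:310,230:390]; cv2.imwrite('pics/s13.png',cv2.resize(p,None,fx=3.7,fy=3.7,interpolation=2))
E
```

```text
clock: 11.18
eef_pos: [593.4, 48.9, 71.3]
tcp_rot: [-3.142, 0.001, 0.203]
contact_force: [0.0, 0.1, 0.1]
opening: 0.002
t 11.1833 tcp [593.4  48.9  71.3] [-3.142e+00  1.000e-03  2.030e-01] jig 43.5 197.2 F [0.  0.1 0.1] 0.0019042992513694668
```

View pics/s13.png

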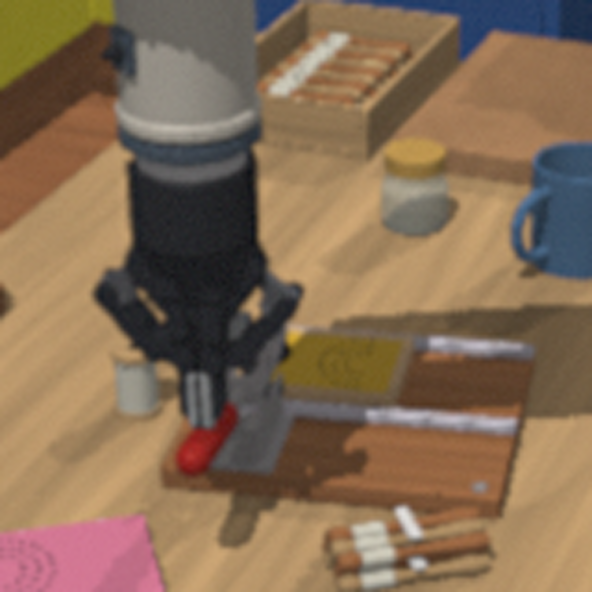

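View pics/wrist13.png

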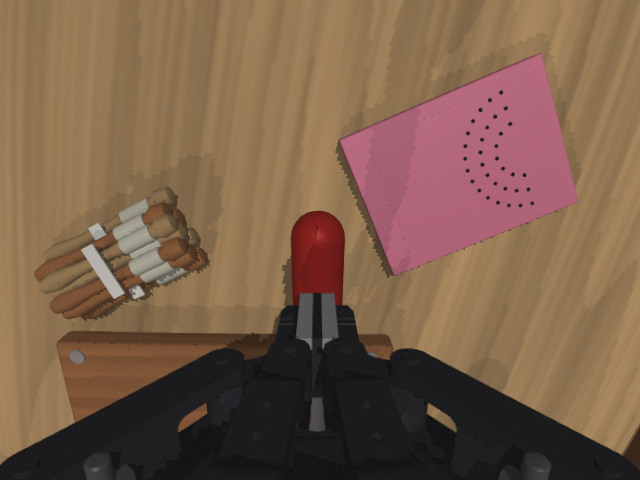

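The force has dropped to zero and the handle lies nearly level, which means it snapped over. I rise clear and back off for a check.

```bash
python3 -m inch '[{"dp":[0,0,-15],"angular":[0,0,0],"fingers":255},{"dp":[0,0,-45],"angular":[0,0,0],"fingers":255},{"dp":[0,0,-80],"angular":[0,0,0],"fingers":255},{"dp":[0,0,-115],"angular":[0,0,0],"fingers":255},{"dp":[0,0,-150],"angular":[0,0,0],"fingers":255},{"dp":[-20,20,-180],"angular":[0,0,0],"fingers":255},{"dp":[-40,55,-190],"angular":[0,0,0],"fingers":255},{"dp":[-60,90,-190],"angular":[0,0,0],"fingers":255},{"dp":[-80,125,-190],"angular":[0,0,0],"fingers":255},{"dp":[-95,160,-190],"angular":[0,0,0],"fingers":255},{"dp":[-110,190,-190],"angular":[0,0,0],"fingers":255},{"dp":[-110,190,-190],"angular":[0,0,0],"fingers":255}]'; python3 look.py 14 wrist side scene;python3 - <<'E'
from h import *
p=cv2.imread('pics/side14.png')[190:310,260:400];p2=cv2.imread('pics/scene14.png')[250:390,225:385]
cv2.imwrite('pics/s14.png',np.hstack([cv2.resize(p,(400,400*120//140+1),interpolation=2)[:343],cv2.resize(p2,(392,343),interpolation=2)]))
E
```

```text
clock: 12.28
eef_pos: [522.8, -164.4, 262.5]
tcp_rot: [3.139, 0.0, 0.199]
contact_force: [-0.1, 0.4, 0.0]
opening: -0.001
t 12.2833 tcp [ 522.8 -164.4  262.5] [3.139 0.    0.199] jig -68.6 2.4 F [-0.1  0.4  0. ] -0.00134058688672424
```

View pics/wrist14.png

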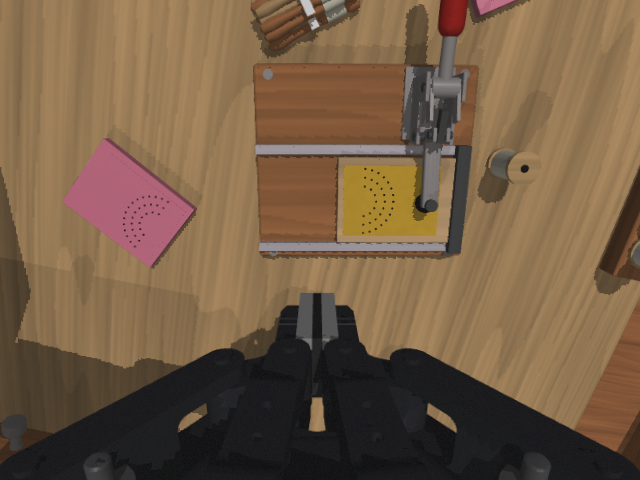

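View pics/s14.png

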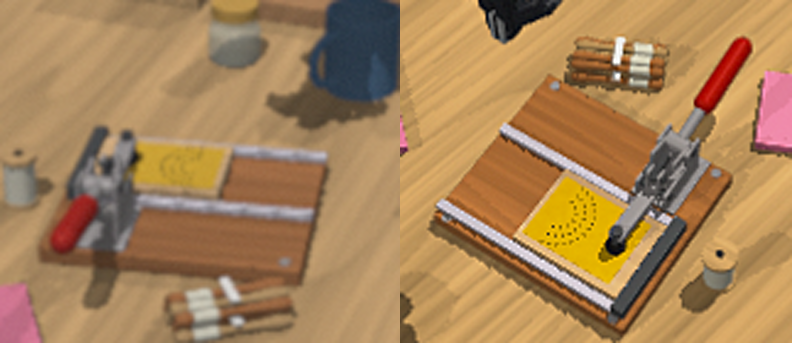

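The handle is locked outward and low, and the pad is down on the board at (427,205). The board sits at the stop, and the bundles and spool are where they were. One last numeric check on the handle tip height and the board's edges.

```bash
python3 - <<'E'
from h import *
q=(590.5,-153,.203);k,s=np.cos(q[2]),np.sin(q[2])
inv=lambda P:np.round([k*(P[0]-q[0])+s*(P[1]-q[1]),-s*(P[0]-q[0])+k*(P[1]-q[1]),P[2]],1)
c=pickle.load(open('pics/wrist14.pkl','rb'))
for uv in [(338,157),(338,241)]: print('near edge',inv(ray(c,uv,30)))
for uv,z in [((457,150),34),((448,252),34)]: print('stop face',inv(ray(c,uv,z)))
for n in ('scene','side'):
    c=pickle.load(open(f'pics/{n}14.pkl','rb'));p=cv2.imread(f'pics/{n}14.png').astype(int)
    red=(p[...,2]>80)&(p[...,1]<45)&(p[...,0]<50);v,u=np.nonzero(red);g=(abs(u-(340 if n=='scene' else 290))<60)&(abs(v-275)<45);
    d=np.load(f'pics/{n}14.npy');v,u=v[g],u[g];nn=cv2.undistortPoints(np.stack([u,v],1)[:,None].astype(float),K(c),c['distortion'])[:,0]
    P=(np.c_[nn,np.ones(len(nn))]*d[v,u][:,None]-c['t'])@c['R'];Q=np.array([inv(x) for x in P])
    for lo,hi in ((150,175),(175,200),(200,225),(225,250)):
        m=(Q[:,1]>lo)&(Q[:,1]<hi);print(n,lo,m.sum(),Q[m].mean(0).round(1) if m.any() else '')
    for a in (0,1.2,1.4): print(a,proj(c,J(*q,[[45,109+132*np.sin(a),66+132*np.cos(a)]])).round(0))
    print('red extent u',u.min(),u.max(),'v',v.min(),v.max())
E
```

```text
near edge [-46.3  45.3  30. ]
near edge [-45.3 -43.2  30. ]
stop face [72.5 52.5 34. ]
stop face [ 73.1 -54.9  34. ]
scene 150 84 [ 47.1 162.4  84.8]
scene 175 79 [ 47.3 187.5  90.4]
scene 200 76 [ 47.5 212.5  94.1]
scene 225 12 [ 48.  228.1  95.6]
0 [[339. 277.]]
1.2 [[366. 261.]]
1.4 [[367. 265.]]
red extent u 345 367 v 266 296
side 150 23 [ 36.4 167.1  84.4]
side 175 38 [ 37.  187.8  88.3]
side 200 37 [ 37.5 212.6  92.7]
side 225 54 [ 40.7 233.2  91.3]
0 [[291. 206.]]
1.2 [[280. 264.]]
1.4 [[279. 276.]]
red extent u 278 293 v 259 278
```

```bash
python3 -c "
from rig import sign_off
print(sign_off())"
```

```text
the job is handed in; nothing more can be done
None
```

The board is home against the end stop and the clamp is locked with its pad on the board. I handed the job in at about 12.5 s on the robot's clock. I pushed the board first, until the force rose to about 16 N and the fingers stalled. Then I pushed the red handle outward and down along its arc until it snapped over, and lifted clear.

**Last checks**
- **Board:** the near edge measures jig x about -46.3 and -45.3 at its two corners, where -45 is fully home. The scene view shows no gap at the stop.
- **Clamp:** the slope of the handle works out to about 1.39 rad, where locked is 1.40. The wrist view shows the pad down on the board. I did not measure its pressing force.
- **Clearance:** the tool is well above everything, and the wrist force is about zero. In the last pictures bundle_a and the white spool look unmoved; I did not measure the other things.

**What disagreed**
- **Fingertip height:** the shut fingertips end about 26–28 mm above the reported TCP. My first push therefore passed over the board without touching it. I found this from the depth pictures and corrected for it.
- **Camera calibration:** the first wrist and scene fits differed by up to 6 mm. I used values between them, and later views matched the jig's dimensions to about 2–4 mm, with one stop corner off by about 6 mm.

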